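# Test the sanding bench's safety switch and put it back on

## Robot

A 7-joint arm with a two-finger parallel gripper is mounted at the origin on the work surface. World frame = base frame: x ahead of the robot, y to its left, z up, the work surface at z = 0. Lengths are in m, angles in rad, forces in N, time in s.
With the tool pointing down it reaches from about 0.35 to 0.9 m from the base axis. Payload 8.1 kg.
Tool frame: the origin (TCP) lies midway between the tips of the shut fingers; the grasp point (between the pads) lies 19 mm behind it; z points along the fingers, y is the line along which they close (so a half turn about z gives the same grasp; the last joint's range is limited). The gripper opens to 92 mm and grips with 3 to 60 N. Pads are 19 mm wide; open, the fingers measure 130 mm over their backs; the gripper's body (75 mm by 190 mm) begins 47 mm behind the grasp point.
Start: joints at [-1.246, 0.434, 0.025, 1.573, -0.012, 1.134, -0.075], TCP at [0.259, 0.569, 0.227] pointing down, gripper open.
Joint ranges: [-2.62, 2.62], [-0.44, 2.09], [-1.27, 1.32], [0.08, 2.57], [-1.32, 4.46], [0.12, 2], [-2.74, 2.74]. Speed limits (rad/s): [2.22, 2.22, 3.01, 3.01, 3.14, 3.14, 3.14].

## Interface

Orientations are given as a rotation vector (axis times angle).
In Python, from cell import observe, cams, job gives the robot as it stands. The module is installed in compiled form; this text tells all that it offers.
- The arm moves only by the tool step_arm, never from a script. Its argument "steps" is a list of rows, each a list of 6 numbers: the shift along the world's x, y, z in mm, then the turn, a rotation vector about the world's x, y, z in rad. In form: [[dx, dy, dz, rx, ry, rz], ...]. A call has 1 to 20 rows; each row shifts and turns the commanded pose from where the row before left it; what a row does not reach is not made up. A row lasts 1/12 s, in which the tool goes at most 41.7 mm and 7.16 degrees, less where a joint would pass 70% of its speed; a pose out of reach is approached as far as the arm can. A call with a gripper value outside its range is refused whole. "gripper" is the opening, from 0 (shut) to 1 (fully open), set as the call begins (left out, the last holds). The fingers move at their own pace and stop on an object; "force" is the grip in N (left out, the last holds). Time passes only in rows, so rows that do not move let the fingers close. It gives the time, the measured TCP pose, the force, the opening and the grip force at its end, in the units of the state.
- observe(): the state, without advancing time (a new reading comes with each control period).
- cams.get_image(name): name is "side" or "top"; returns the picture (420x560x3 uint8, red, green, blue); there is no depth.
- cams.get_calibration(name): a dict with "fov_y" (degrees; the focal length in pixels is half the picture's height over the tangent of half this angle, whatever the lens; pixels are square), "cx", "cy" (the principal point, pixels), "world_to_cam" (4x4, takes a point from world to camera coordinates). Camera axes: x right, y up, looking along -z (the intrinsics and any distortion apply to the point x, -y, -z); pixel columns grow to the right and rows downward; lengths in m; the calibration is good to about 2 mm. A picture is of the moment at which its call begins. get_calibration takes no time and is no camera call.
- job.sign_off(): hands the job in; it is judged then, once.
The state is a dict: "clock": time; "joints": joint angles; "dq": joint speeds; "joint_efforts": joint torques, N m; "position": TCP position; "ee_rot": TCP orientation; "force": force on the tool from outside, world axes, zero at the start; "ft_torque": the same for the moment, N m; "width": opening from 0.0 (shut) to 1.0 (fully open); "gripper_force": force on a finger pad.
Only numpy, scipy, OpenCV 4.12 (cv2) and the standard library are available. Lean on these libraries where they do the work, as an engineer would, in place of code of your own. Each camera call takes 0.05 s, during which the arm holds its last target. There are 200 camera calls.

## Task

Test the safety switch on the sanding bench: press the test button down inside its square shroud so that the raised side lever trips and drops fully, then let go of the button and lift the lever back up until it catches and stays up by itself. Press the button gently, leave the sander, tub, bottle and wood panel where they stand, and finish clear of everything.

Things in the scene. Friction and masses are not known exactly. Their poses are not given: they have to be found in the camera images.
- switch: Grey safety switch bolted to the bench: foot plate 210 x 180 mm and a console 140 mm wide (y). Its flat front panel faces the robot and slopes up away from it, normal 38 degrees from vertical toward -x; it spans x -69 to +49 mm at heights 74 to 166 mm. Origin: underside, mid width; x from the panel's low front edge to the back, y toward the lever's side, z up.
- hood_edge (a point): Middle of the lower front edge of a flat lamp hood (105 mm deep in x, 120 mm wide, 16 mm thick, 221 mm above the bench) on two posts over the console's back. Axes as the switch's: the hood reaches from here to +x and 60 mm either side. It leaves no room for an upright gripper over the button.
- shroud_mouth (a point): Middle of the open mouth of the square grey shroud round the test button: inside 46 mm across, walls 4 mm, sides along the switch's y and up the slope. It stands square on the panel, 42 mm tall, so it leans 38 degrees toward the switch's -x. The button's face lies 28 mm down inside. Axes as the switch's.
- button_top (a point): Centre of the face of the test button, a black round cap 38 mm across at the bottom of the shroud (switch frame: x -30, y 0, z 122 mm when out). Its z axis is the panel's normal, out of the button, 38 degrees from vertical toward the switch's -x; x runs up the slope; y is the switch's y. Moves with the button.
- test_button (a joint): Travel of the test button into the panel, m: 0 out, 0.0075 fully in (cap still 6.5 mm proud of the panel). A spring pushes it out with 3 N at first, 7 N when fully in, plus up to 2 N of rubbing; over 30 N would break it. The lever is let go at 3.5 to 6.5 mm. The button also dips and springs back by itself as the lever is lifted past its catch.
- lever (a joint): Angle of the side lever about the switch's y, rad: 0 dropped (points to -x, 5 degrees below level), grows as lifted, 1.40 hard stop (75 degrees above level). Lifted past about 1.33 it catches and then rests at about 1.31; let go lower it falls back to 0. Lifting takes about 3 N at the bar, a little more over the last 0.4 rad. Tripped, it drops in about half a second.
- grip_bar (a point): Middle of the lever's grip: black round bar 20 mm thick, 85 mm long along the switch's y, 130 mm from the lever's axis. A flat steel arm, 10 mm wide in y, joins its inner (-y) end, 42.5 to 52.5 mm from here; the bar itself is free all round. Height about 106 mm dropped, 240 mm latched. Axes are the switch's at joint 0 and turn with the lever about +y.
- lever_pivot (a point): The point on the lever's axis beside the middle of the grip bar (switch frame: x 11, y 142.5, z 117 mm): the bar's middle moves on a circle of 130 mm radius about it. Axes as the switch's.
- sander: Bystander: blue electric hand sander on a square pad 105 x 95 mm, 148 mm high; origin centre of its underside. Leave it.
- tub: Bystander: brown filler tub with a white lid, 114 mm across, 91 mm high; origin centre of its underside. Leave it.
- bottle: Bystander: clear water bottle with a green cap, 68 mm across, 210 mm high; origin centre of its underside. Leave it.
- wood_panel: Bystander: flat panel of three light wood strips, 103 x 280 x 16 mm, lying flat, long along its y; origin centre of its underside. Leave it.

How it is judged:
On the way, in this order (a step that is already met when the one before it is completed fails the run):
1. the test button is pushed in while the lever is still up (value of joint test_button above 0.003 m and value of joint lever above 0.8 rad).
2. the lever has dropped all the way (value of joint lever below 0.12 rad), for 0.1 s.
3. the lever is lifted back up to its catch (value of joint lever above 1.27 rad), for 0.2 s.
At the end, for the whole second after the job is handed in: The lever stands latched up (joint over 1.27 rad) at rest, by itself, the test button is out again (under 2.5 mm in), and the sander, tub, bottle and wood panel are within 20 mm of where they stood (value of joint lever above 1.27 rad and value of joint test_button below 0.0025 m and velocity of joint lever between -0.05 and 0.05 rad/s and distance of each of sander, tub, bottle, wood_panel from where it was at the start of the episode below 0.02 m); the robot touches nothing.
It fails at once if the test button is forced: pushed by the fingers with more than 30 N (contact force between the fingers and test_button above 30 N).
It fails at once if a bystander is shoved by more than 30 mm or tipped (distance of any of sander, tub, bottle, wood_panel from where it was at the start of the episode above 0.03 m or angle between any of sander, tub, bottle, wood_panel's own z axis and vertical above 0.35 rad).
It also fails if it takes over 56 s, if anything falls off the work surface, if the arm or the gripper's body presses on something with over 40 N, if the wrist force passes 120 N, or if a joint passes its speed limit or range.

## Working session

There is one attempt and no reset: what is moved stays moved. The work goes in short steps, Python scripts to look and compute and a tool call to move; the robot and the scene stay as the last step left them, time stands still between calls to the robot, and variables do not carry over. Pictures are saved under pics/ and viewed, at most 10 in all, crops included, and the job is handed in when it is done.

Besides the shell and the picture viewer there is one more tool, called after "Request:" by a JSON object that holds its "method" and its "body", one argument or row to a line. step_arm: Moves the arm, as the interface text tells. Its arguments: {"type":"object","properties":{"steps":{"type":"array","items":{"type":"array","items":{"type":"number"}}},"gripper":{"type":"number"},"force":{"type":"number"}},"required":["steps"]}

```bash
mkdir -p pics; python3 - <<'E'
from cell import observe,cams,job
import cv2,numpy as np
s=observe();print({k:np.round(v,3).tolist() for k,v in s.items()})
for n in("side","top"):
    cv2.imwrite(f"pics/{n}0.png",cams.get_image(n)[:,:,::-1])
    c=cams.get_calibration(n);print(n,{k:np.round(v,4).tolist() if not isinstance(v,str) else v for k,v in c.items()})
E
```

```text
{'clock': 0.0, 'joints': [-1.246, 0.435, 0.025, 1.574, -0.012, 1.134, -0.075], 'dq': [0.001, 0.001, 0.0, -0.002, 0.001, 0.001, -0.0], 'joint_efforts': [0.001, -66.786, 0.985, -31.445, -0.061, 0.043, 0.0], 'position': [0.259, 0.568, 0.226], 'ee_rot': [-0.667, -3.07, 0.002], 'force': [-0.201, 0.052, 0.183], 'ft_torque': [0.047, 0.033, 0.073], 'gripper_force': 0.0, 'width': 0.998}
side {'fov_y': 53.0756, 'cx': 280.5387, 'cy': 211.1039, 'world_to_cam': [[0.8342, -0.5512, -0.0147, -0.4234], [0.3986, 0.5844, 0.7068, -0.2836], [-0.381, -0.5955, 0.7073, -1.2757], [0.0, 0.0, 0.0, 1.0]]}
top {'fov_y': 55.5115, 'cx': 277.974, 'cy': 213.0054, 'world_to_cam': [[-0.0276, -0.9996, 0.0108, 0.0022], [0.9954, -0.0265, 0.0924, -0.5205], [-0.092, 0.0133, 0.9957, -1.0697], [0.0, 0.0, 0.0, 1.0]]}
```

View pics/side0.png

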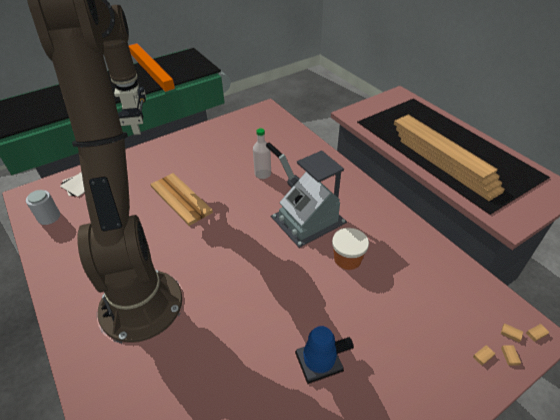

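View pics/top0.png

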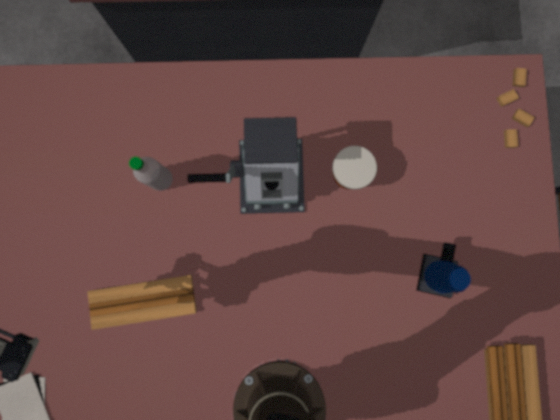

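The side view shows the switch at about (308,208), lever bar near (273,150) and the bottle at (262,155). In the top view the switch is at (272,175), bar (208,178), bottle (148,170), tub (355,167), sander (447,275) and panel (142,302). Next I'll enlarge both views of the switch.

```bash
python3 - <<'E'
import cv2,numpy as np
a=cv2.imread("pics/side0.png")[120:250,235:365];b=cv2.imread("pics/top0.png")[110:220,180:310]
a=cv2.resize(a,None,fx=6,fy=6,interpolation=cv2.INTER_CUBIC)[:600]
b=cv2.resize(b,None,fx=5,fy=5,interpolation=cv2.INTER_CUBIC)
a=cv2.convertScaleAbs(a,alpha=1.6);b=cv2.convertScaleAbs(b,alpha=2)
cv2.imwrite("pics/a1.png",a);cv2.imwrite("pics/b1.png",b)
E
```

```text
(no output)
```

View pics/a1.png

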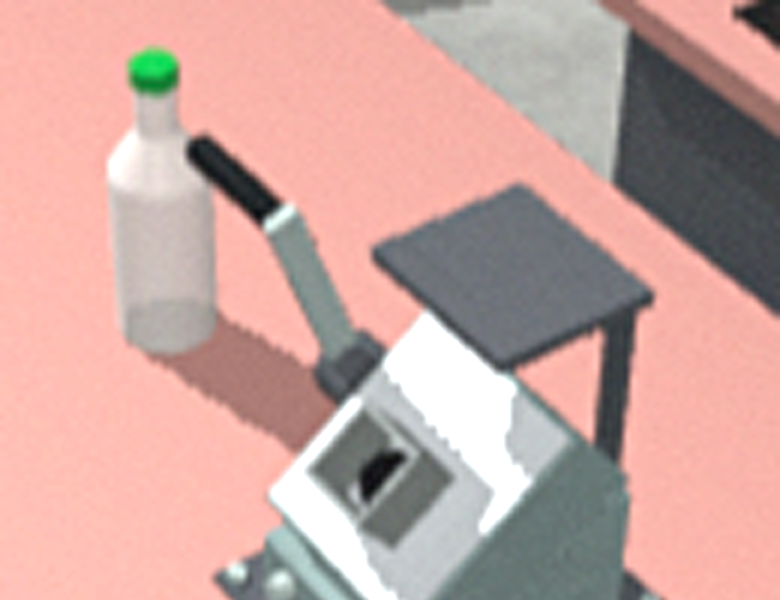

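View pics/b1.png

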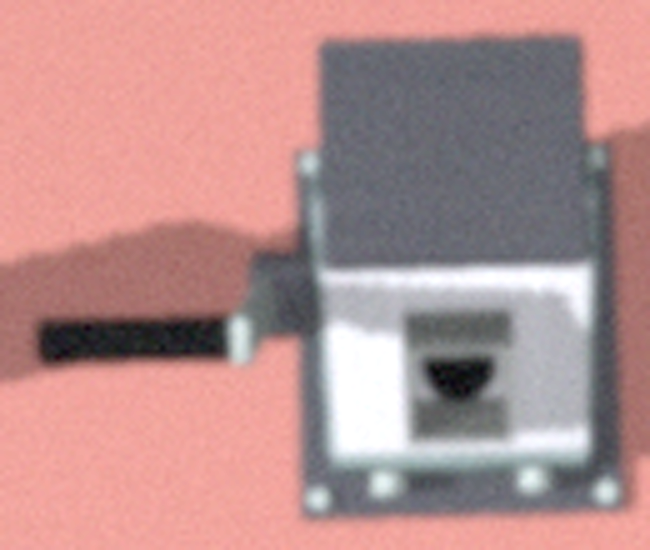

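The enlarged pictures show the hood corners, bar ends, shroud and button. Bar ends are about (195,150) and (272,213) in the side crop, (42,342) and (228,338) in the top crop. The shroud mouth is around (460,370) in the top crop. Now I'll triangulate.

```bash
cat > h.py <<'E'
import numpy as np
from cell import observe,cams,job
C={n:cams.get_calibration(n) for n in("side","top")}
def ray(n,uv):
    c=C[n];f=210/np.tan(np.radians(c["fov_y"]/2));M=np.array(c["world_to_cam"]);R=M[:3,:3]
    d=R.T@np.array([(uv[0]-c["cx"])/f,-(uv[1]-c["cy"])/f,-1]);return -R.T@M[:3,3],d/np.linalg.norm(d)
def tri(us,ut):
    A=np.zeros((3,3));b=np.zeros(3);rs=[ray("side",us),ray("top",ut)]
    for o,d in rs:
        P=np.eye(3)-np.outer(d,d);A+=P;b+=P@o
    x=np.linalg.solve(A,b);return x,max(np.linalg.norm((np.eye(3)-np.outer(d,d))@(x-o)) for o,d in rs)
def plane(n,uv,z):
    o,d=ray(n,uv);return o+d*(z-o[2])/d[2]
def proj(n,p):
    c=C[n];f=210/np.tan(np.radians(c["fov_y"]/2));M=np.array(c["world_to_cam"]);q=M[:3,:3]@p+M[:3,3]
    return np.array([c["cx"]-f*q[0]/q[2],c["cy"]+f*q[1]/q[2]])
S=lambda u,v:((u+.5)/6-.5+235,(v+.5)/6-.5+120)
T=lambda u,v:((u+.5)/5-.5+180,(v+.5)/5-.5+110)
E
python3 - <<'E'
from h import *
np.set_printoptions(precision=4,suppress=True)
P={}
for k,s,t in [("hood F+",(372,248),(322,265)),("hood F-",(502,354),(583,263)),("hood B+",(520,183),(322,40)),("hood B-",(652,291),(580,38)),
 ("bar out",(197,150),(42,342)),("bar in",(268,213),(228,338))]:
    P[k],e=tri(S(*s),T(*t));print(k,P[k],round(e,4))
for k,a,b in [("hoodF","hood F-","hood F+"),("hoodB","hood B-","hood B+"),("bar","bar in","bar out")]:
    d=P[b]-P[a];print(k,np.linalg.norm(d),"yaw",np.arctan2(-d[0],d[1]))
for k,t,z in [("plate F+",(303,515),.01),("plate F-",(620,508),.01),("con F+",(332,455),.074),("con F-",(590,457),.074)]:
    print(k,plane("top",T(*t),z))
mid=(P["bar out"]+P["bar in"])/2
for yaw in(-.02,0,.02,.04):
    R=np.array([[np.cos(yaw),-np.sin(yaw),0],[np.sin(yaw),np.cos(yaw),0],[0,0,1]])
    o=mid-R@[-.033,.1425,.239];print(yaw,o,"btn",o+R@[-.03,0,.122])
for k,n,uv,z in[("bottle","top",(137,163),.21),("bottle base","side",(262.5,174),0),("tub","top",(355,167),.091)]:print(k,plane(n,uv,z))
E
```

```text
hood F+ [0.6164 0.0635 0.2345] 0.0004
hood F- [ 0.6144 -0.0537  0.2414] 0.0021
hood B+ [0.7179 0.0618 0.2368] 0.0007
hood B- [ 0.7164 -0.0548  0.2376] 0.0
bar out [0.5828 0.188  0.2396] 0.0007
bar in [0.5793 0.1055 0.2486] 0.0024
hoodF 0.11736461205371337 yaw -0.017204839579628557
hoodB 0.11659831945504456 yaw -0.012758568336880424
bar 0.08300189920758078 yaw -0.042710342150413624
plate F+ [0.5256 0.0926 0.01  ]
plate F- [ 0.5248 -0.0835  0.01  ]
con F+ [0.5506 0.0716 0.074 ]
con F- [ 0.546  -0.0637  0.074 ]
-0.02 [0.6112 0.0036 0.0051] btn [0.5812 0.0042 0.1271]
0 [0.6141 0.0042 0.0051] btn [0.5841 0.0042 0.1271]
0.02 [0.6169 0.0049 0.0051] btn [0.5869 0.0043 0.1271]
0.04 [0.6198 0.0057 0.0051] btn [0.5898 0.0045 0.1271]
bottle [0.6268 0.3102 0.21  ]
bottle base [0.6276 0.3142 0.    ]
tub [ 0.6292 -0.215   0.091 ]
```

```bash
cat > ov.py <<'E'
from h import *
import cv2,sys
def frame(x,y,yaw):
    R=np.array([[np.cos(yaw),-np.sin(yaw),0],[np.sin(yaw),np.cos(yaw),0],[0,0,1]]);return lambda p:np.array([x,y,0])+R@np.array(p)
c,s=np.cos(np.radians(38)),np.sin(np.radians(38));B=np.array([-.03,0,.122]);U=np.array([c,0,s]);N=np.array([-s,0,c]);Y=np.array([0,1,0])
E
cat > d.py <<'E'
from ov import *
W=frame(float(sys.argv[1]),float(sys.argv[2]),float(sys.argv[3]))
sq=lambda h,z:[B+N*z+U*a*h+Y*b*h for a,b in((-1,-1),(-1,1),(1,1),(1,-1))]
polys=[(sq(.023,.028),(0,0,255)),(sq(.027,.028),(0,255,0)),(sq(.027,-.014),(255,0,0)),([B+.019*(U*np.cos(t)+Y*np.sin(t)) for t in np.linspace(0,6.28,24)],(0,255,255)),
([[-.069,.07,.074],[-.069,-.07,.074],[.049,-.07,.166],[.049,.07,.166]],(255,0,255)),([[-.033,.1,.239],[-.033,.185,.239]],(255,255,0))]
out=[]
for n,x0,y0,k in(("side",235,120,5),("top",180,110,5)):
    im=cv2.convertScaleAbs(cv2.imread(f"pics/{n}0.png"),alpha=1.2)[y0:y0+115,x0:x0+ (80 if 0 else 130)]
    if n=="side": im=cv2.imread("pics/side0.png")[135:250,265:345];x0,y0=265,135
    else: im=cv2.imread("pics/top0.png")[105:220,233:313];x0,y0=233,105
    im=cv2.resize(im,None,fx=k,fy=k,interpolation=cv2.INTER_CUBIC)
    for p,col in polys:
        q=np.array([(proj(n,W(a))-[x0,y0]+.5)*k-.5 for a in p]);cv2.polylines(im,[np.int32(q.round())],True,col,1)
    out.append(im)
cv2.imwrite(sys.argv[4],np.hstack(out))
E
python3 d.py 0.614 0.0042 -0.014 pics/o1.png
```

```text
(no output)
```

View pics/o1.png

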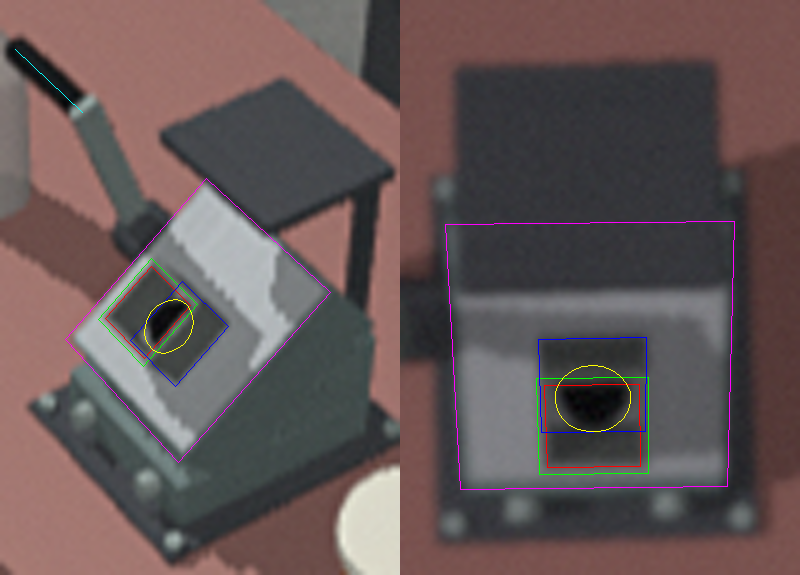

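The overlay on both views agrees with the model to about a pixel. That puts the switch origin at (0.614, 0.004) with yaw −0.014.

Shut fingers would put the 190 mm body in the falling lever's sweep. Instead I'll press with the +y finger of the open gripper, so the body sits well to −y.

Request:
{"method": "step_arm", "body": {
  "steps": [
    [9.5,-31,5,0,0,0.0207],
    [9.5,-31,5,0,0,0.0207],
    [9.5,-31,5,0,0,0.0207],
    [9.5,-31,5,0,0,0.0207],
    [9.5,-31,5,0,0,0.0207],
    [9.5,-31,5,0,0,0.0207],
    [9.5,-31,5,0,0,0.0207],
    [9.5,-31,5,0,0,0.0207],
    [9.5,-31,5,0,0,0.0207],
    [9.5,-31,5,0,0,0.0207],
    [9.5,-31,5,0,0,0.0207],
    [9.5,-31,5,0,0,0.0207],
    [9.5,-31,5,0,0,0.0207],
    [9.5,-31,5,0,0,0.0207],
    [9.5,-31,5,0,0,0.0207],
    [9.5,-31,5,0,0,0.0207],
    [9.5,-31,5,0,0,0.0207],
    [9.5,-31,5,0,0,0.0207],
    [9.5,-31,5,0,0,0.0207],
    [9.5,-31,5,0,0,0.0207]
  ],
  "gripper": 1
}}

```text
clock: 1.77
position: [0.4492, -0.053, 0.3269]
ee_rot: [-0.02, -3.141, -0.0]
force: [0.7, 0.8, -0.4]
width: 1.002
gripper_force: 0.0
```

Request:
{"method": "step_arm", "body": {
  "steps": [
    [0,0,0,0,-0.0663,0],
    [0,0,0,0,-0.0663,0],
    [0,0,0,0,-0.0663,0],
    [0,0,0,0,-0.0663,0],
    [0,0,0,0,-0.0663,0],
    [0,0,0,0,-0.0663,0],
    [0,0,0,0,-0.0663,0],
    [0,0,0,0,-0.0663,0],
    [0,0,0,0,-0.0663,0],
    [0,0,0,0,-0.0663,0],
    [0,0,0,0,0,0],
    [0,0,0,0,0,0]
  ]
}}

```text
clock: 2.77
position: [0.4484, -0.0518, 0.3262]
ee_rot: [0.018, 2.481, 0.006]
force: [0.3, -0.6, -0.2]
width: 0.999
gripper_force: 0.0
```

```bash
cat > st.py <<'E'
from h import *
from scipy.spatial.transform import Rotation as Ro
np.set_printoptions(precision=4,suppress=True)
def st():
    s=observe();R=Ro.from_rotvec(s["ee_rot"]).as_matrix();print("t",s["clock"],"p",np.array(s["position"]),"q",np.array(s["joints"]),"F",np.array(s["force"]),"w",s["width"]);print(R);return s,R
def rv(R,zt,yt):
    z=np.array(zt)/np.linalg.norm(zt);y=np.array(yt)-np.dot(yt,z)*z;y/=np.linalg.norm(y)
    D=np.stack([np.cross(y,z),y,z],1);return Ro.from_matrix(D@R.T).as_rotvec()
E
python3 - <<'E'
from st import *
from ov import *
s,R=st();W=frame(.614,.0042,-.014);o=W([0,0,0])
print("rot",rv(R,W(-N)-o,W(Y)-o))
t=W(B)-.0555*(W(Y)-o);print("contact",t,"pre d(mm)",(t+.09*(W(N)-o)-s["position"])*1000)
E
```

```text
t 2.7667 p [ 0.4484 -0.0518  0.3262] q [-0.366  -0.3494  0.2439  2.3365  0.3135  0.5036  1.2229] F [ 0.314  -0.6027 -0.1988] w 0.998726269956719
[[-0.7894  0.0115  0.6138]
 [ 0.0143  0.9999 -0.0004]
 [-0.6137  0.0084 -0.7895]]
rot [-0.0085 -0.0023 -0.0025]
contact [ 0.5832 -0.0509  0.122 ] pre d(mm) [  79.4624    1.6717 -133.285 ]
```

Request:
{"method": "step_arm", "body": {
  "steps": [
    [13,0,-22,-0.0085,-0.002,-0.0025],
    [13,0,-22,0,0,0],
    [13,0,-22,0,0,0],
    [13,1,-22,0,0,0],
    [13,1,-22,0,0,0],
    [14,0,-23,0,0,0],
    [0,0,0,0,0,0],
    [0,0,0,0,0,0]
  ]
}}

```text
clock: 3.43
position: [0.5091, -0.0538, 0.2333]
ee_rot: [0.018, 2.474, -0.013]
force: [-0.4, 0.7, -0.1]
width: 0.997
gripper_force: 0.0
```

```bash
python3 - <<'E'
from st import *
from ov import *
import cv2
s,R=st();W=frame(.614,.0042,-.014);o=W([0,0,0])
print("rot",rv(R,W(-N)-o,W(Y)-o))
t=W(B)-.0555*(W(Y)-o);print("to contact d(mm)",(t-s["position"])*1000)
out=[]
for n,x0,y0 in(("side",240,110),("top",220,100)):
    im=cams.get_image(n)[:,:,::-1].copy();out.append(cv2.resize(im[y0:y0+140,x0:x0+100],None,fx=4,fy=4,interpolation=cv2.INTER_CUBIC))
cv2.imwrite("pics/p1.png",cv2.convertScaleAbs(np.hstack(out),alpha=1.5))
E
```

```text
t 3.4333 p [ 0.5091 -0.0538  0.2333] q [-0.5967 -0.0925  0.5572  2.4363  0.5973  0.139   0.966 ] F [-0.3536  0.6517 -0.0696] w 0.99718981149813
[[-0.7851  0.0163  0.6192]
 [ 0.0097  0.9999 -0.014 ]
 [-0.6193 -0.005  -0.7851]]
rot [0.0051 0.0046 0.0023]
to contact d(mm) [  74.104     2.9368 -111.2945]
```

View pics/p1.png

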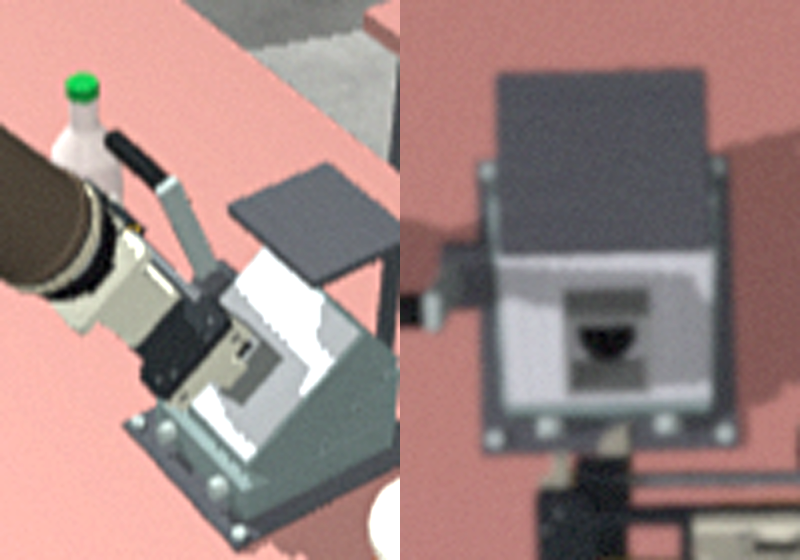

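The picture shows the gripper short of its target, low in front of the shroud at about (225,340) in the side half. Joint 6 is at its 0.12 limit, so 38° tilt is out of reach. The 19 mm finger has slack in the 46 mm shroud, so I'll use about 22° from vertical instead.

Request:
{"method": "step_arm", "body": {
  "steps": [
    [-5,0,10,0,0.028,0],
    [-5,0,10,0,0.028,0],
    [-5,0,10,0,0.028,0],
    [-5,0,10,0,0.028,0],
    [0,0,5,0,0.028,0],
    [0,0,5,0,0.028,0],
    [0,0,0,0,0.028,0],
    [0,0,0,0,0.028,0],
    [0,0,0,0,0.028,0],
    [0,0,0,0,0.028,0],
    [0,0,0,0,0,0],
    [0,0,0,0,0,0]
  ]
}}

```text
clock: 4.53
position: [0.4882, -0.0551, 0.2836]
ee_rot: [0.022, 2.752, -0.016]
force: [0.7, -0.1, 0.2]
width: 1.001
gripper_force: 0.0
```

```bash
cat > a.py <<'E'
from st import *
from ov import *
s,R=st();W=frame(.614,.0042,-.014);o=W([0,0,0])
a=np.radians(22);zt=np.array([np.sin(a),0,-np.cos(a)])
print("rot",rv(R,W(zt)-o,W(Y)-o))
t=W(B-.004*U+.0026*N)-.0555*(W(Y)-o);d=t-s["position"];print("contact",t,"d",d*1000,"pre90 d",(d+.09*(W(N)-o))*1000,"N",W(N)-o, "height over contact",-(W(N)-o)@d*1000)
E
python3 a.py
```

```text
t 4.5333 p [ 0.4882 -0.0551  0.2836] q [-0.8557 -0.1596  0.767   2.1618  0.2327  0.7175  1.335 ] F [ 0.7275 -0.0944  0.2404] w 1.0005920770334
[[-0.9249  0.0176  0.3799]
 [ 0.0133  0.9998 -0.0139]
 [-0.3801 -0.0078 -0.9249]]
rot [0.0079 0.0058 0.0035]
contact [ 0.5785 -0.0508  0.1216] d [  90.3029    4.2934 -162.0052] pre90 d [ 34.8987   5.0691 -91.0842] N [-0.6156  0.0086  0.788 ] height over contact 183.21537114865373
```

Request:
{"method": "step_arm", "body": {
  "steps": [
    [6,1,-15,0.004,0.003,0.0018],
    [6,1,-15,0.004,0.003,0.0017],
    [6,1,-15,0,0,0],
    [6,1,-15,0,0,0],
    [6,1,-15,0,0,0],
    [5,0,-16,0,0,0],
    [0,0,0,0,0,0],
    [0,0,0,0,0,0]
  ]
}}

```text
clock: 5.2
position: [0.5219, -0.0508, 0.1913]
ee_rot: [0.021, 2.761, -0.006]
force: [0.0, -0.1, 0.5]
width: 1.003
gripper_force: 0.0
```

```bash
python3 a.py
```

```text
t 5.2 p [ 0.5219 -0.0508  0.1913] q [-0.8172  0.138   0.9202  2.2406 -0.304   0.4528  1.8825] F [ 0.0136 -0.1308  0.463 ] w 1.0034663580117265
[[-0.9285  0.0154  0.3711]
 [ 0.0138  0.9999 -0.007 ]
 [-0.3712 -0.0014 -0.9286]]
rot [ 0.0013 -0.0037  0.0014]
contact [ 0.5785 -0.0508  0.1216] d [ 56.5486   0.0304 -69.7069] pre90 d [1.1445 0.8061 1.2141] N [-0.6156  0.0086  0.788 ] height over contact 89.74090260733712
```

Request:
{"method": "step_arm", "body": {
  "steps": [
    [8.8,0,-10.8,0,0,0],
    [8.8,0,-10.8,0,0,0],
    [8.8,0,-10.8,0,0,0],
    [8.8,0,-10.8,0,0,0],
    [8.8,0,-10.8,0,0,0],
    [0,0,0,0,0,0],
    [0,0,0,0,0,0]
  ]
}}

```text
clock: 5.78
position: [0.5668, -0.0502, 0.1389]
ee_rot: [0.019, 2.759, -0.004]
force: [-0.3, -0.4, 0.4]
width: 1.0
gripper_force: 0.0
```

```bash
python3 a.py; python3 - <<'E'
from h import *
import cv2
out=[]
for n,x0,y0 in(("side",255,130),("top",220,100)):
    im=cams.get_image(n)[:,:,::-1].copy();out.append(cv2.resize(im[y0:y0+120,x0:x0+80],None,fx=5,fy=5,interpolation=cv2.INTER_CUBIC))
cv2.imwrite("pics/p2.png",cv2.convertScaleAbs(np.hstack(out),alpha=1.5))
E
```

```text
t 5.7833 p [ 0.5668 -0.0502  0.1389] q [-0.5493  0.3125  0.6739  2.2027 -0.626   0.3659  2.1718] F [-0.3481 -0.4048  0.362 ] w 0.9997052924196758
[[-0.9275  0.014   0.3736]
 [ 0.013   0.9999 -0.0053]
 [-0.3736 -0.     -0.9276]]
rot [ 0.     -0.0011 -0.    ]
contact [ 0.5785 -0.0508  0.1216] d [ 11.671   -0.5745 -17.3225] pre90 d [-43.7331   0.2012  53.5984] N [-0.6156  0.0086  0.788 ] height over contact 20.839960434387958
```

View pics/p2.png

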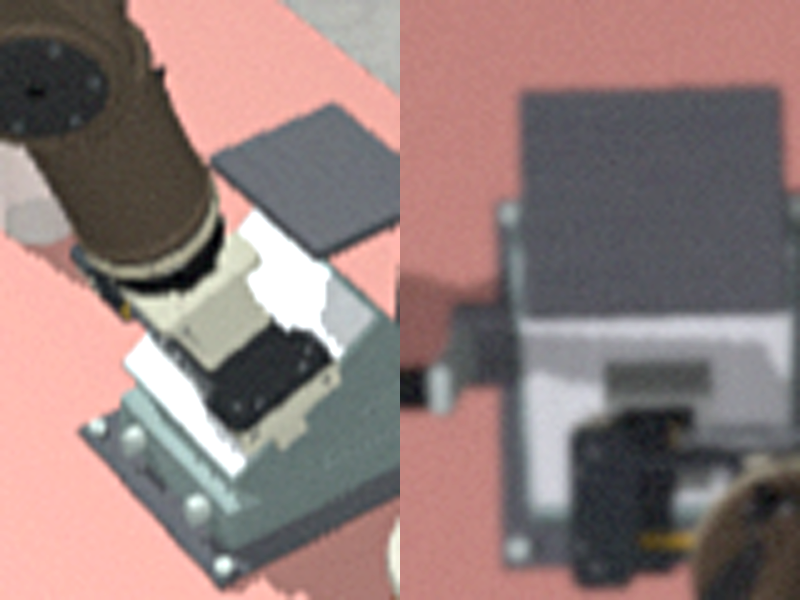

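The finger tip is inside the shroud with no force, and it sits where computed. Pressing in slowly along the normal.

Request:
{"method": "step_arm", "body": {
  "steps": [
    [2.3,-0.2,-3.3,0,0,0],
    [2.3,-0.2,-3.3,0,0,0],
    [2.3,-0.2,-3.2,0,0,0],
    [1.8,0,-2.4,0,0,0],
    [0,0,0,0,0,0]
  ]
}}

```text
clock: 6.3
position: [0.5758, -0.0506, 0.1253]
ee_rot: [0.018, 2.76, -0.005]
force: [0.3, -0.6, 0.6]
width: 1.001
gripper_force: 0.0
```

Request:
{"method": "step_arm", "body": {
  "steps": [
    [0.9,0,-1.2,0,0,0],
    [0.9,0,-1.2,0,0,0],
    [0,0,0,0,0,0]
  ]
}}

```text
clock: 6.55
position: [0.5775, -0.0507, 0.1232]
ee_rot: [0.019, 2.759, -0.005]
force: [-0.1, 0.1, -0.4]
width: 1.002
gripper_force: 0.0
```

Request:
{"method": "step_arm", "body": {
  "steps": [
    [0.9,0,-1.2,0,0,0],
    [0,0,0,0,0,0]
  ]
}}

```text
clock: 6.72
position: [0.5784, -0.0506, 0.1221]
ee_rot: [0.018, 2.759, -0.005]
force: [-0.3, 0.8, -0.5]
width: 1.0
gripper_force: 0.0
```

Request:
{"method": "step_arm", "body": {
  "steps": [
    [0.9,0,-1.2,0,0,0],
    [0,0,0,0,0,0]
  ]
}}

```text
clock: 6.88
position: [0.5793, -0.0506, 0.1209]
ee_rot: [0.018, 2.759, -0.005]
force: [0.5, 0.2, -0.2]
width: 0.999
gripper_force: 0.0
```

Request:
{"method": "step_arm", "body": {
  "steps": [
    [0.9,0,-1.2,0,0,0],
    [0,0,0,0,0,0]
  ]
}}

```text
clock: 7.05
position: [0.5801, -0.0506, 0.1197]
ee_rot: [0.019, 2.759, -0.004]
force: [-2.5, 0.7, 3.4]
width: 1.001
gripper_force: 1.7
```

Request:
{"method": "step_arm", "body": {
  "steps": [
    [0.9,0,-1.2,0,0,0],
    [0,0,0,0,0,0]
  ]
}}

```text
clock: 7.22
position: [0.5811, -0.0506, 0.1186]
ee_rot: [0.019, 2.759, -0.004]
force: [-2.0, -0.5, 3.8]
width: 1.0
gripper_force: 2.1
```

Request:
{"method": "step_arm", "body": {
  "steps": [
    [0.9,0,-1.2,0,0,0],
    [0,0,0,0,0,0]
  ]
}}

```text
clock: 7.38
position: [0.582, -0.0506, 0.1173]
ee_rot: [0.019, 2.759, -0.004]
force: [-3.2, -0.6, 5.3]
width: 0.998
gripper_force: 2.6
```

Request:
{"method": "step_arm", "body": {
  "steps": [
    [0.6,0,-0.8,0,0,0],
    [0,0,0,0,0,0]
  ]
}}

```text
clock: 7.55
position: [0.5826, -0.0506, 0.1166]
ee_rot: [0.018, 2.759, -0.005]
force: [-2.6, -0.9, 3.8]
width: 0.999
gripper_force: 2.4
```

Request:
{"method": "step_arm", "body": {
  "steps": [
    [0.6,0,-0.8,0,0,0],
    [0,0,0,0,0,0]
  ]
}}

```text
clock: 7.72
position: [0.5833, -0.0506, 0.1157]
ee_rot: [0.018, 2.759, -0.005]
force: [-0.6, 0.1, 1.7]
width: 1.001
gripper_force: 0.7
```

```bash
cat > lev.py <<'E'
from h import *
import cv2
# dark bar pixels near latched position in side view vs initial picture
im=cams.get_image("side").astype(int);a=im[138:162,262:290]
print("dark px latched zone",int((a.max(2)<45).sum()),"initial",int((cv2.imread("pics/side0.png")[138:162,262:290].max(2)<45).sum()))
t=cams.get_image("top");b=t[165:200,180:230];print("top dark",np.argwhere(b.max(2)<35).mean(0)+[165,180],int((b.max(2)<35).sum()))
cv2.imwrite("pics/lev_s.png",im[:,:,::-1]);cv2.imwrite("pics/lev_t.png",t[:,:,::-1])
E
python3 lev.py
```

```text
dark px latched zone 292 initial 75
top dark [180.18303571 206.55357143] 224[ WARN:0@1.793] global loadsave.cpp:1063 imwrite_ Unsupported depth image for selected encoder is fallbacked to CV_8U.
```

Request:
{"method": "step_arm", "body": {
  "steps": [
    [0,0,0,0,0,0],
    [0,0,0,0,0,0],
    [0,0,0,0,0,0],
    [0,0,0,0,0,0],
    [0,0,0,0,0,0],
    [0,0,0,0,0,0]
  ]
}}

```text
clock: 8.32
position: [0.5832, -0.0506, 0.1158]
ee_rot: [0.018, 2.759, -0.005]
force: [-0.3, 0.1, -0.5]
width: 1.001
gripper_force: 0.4
```

```bash
python3 lev.py 2>/dev/null
```

```text
dark px latched zone 295 initial 75
top dark [180.18918919 206.61261261] 222
```

```bash
python3 - <<'E'
import cv2,numpy as np
a=cv2.imread("pics/top0.png");b=cv2.imread("pics/lev_t.png")
c=cv2.imread("pics/lev_s.png")
g=lambda im:cv2.convertScaleAbs(cv2.resize(im,None,fx=5,fy=5,interpolation=cv2.INTER_CUBIC),alpha=1.5)
cv2.imwrite("pics/p3.png",np.hstack([g(c[110:230,240:320]),g(b[120:240,175:255])]))
E
```

```text
(no output)
```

View pics/p3.png

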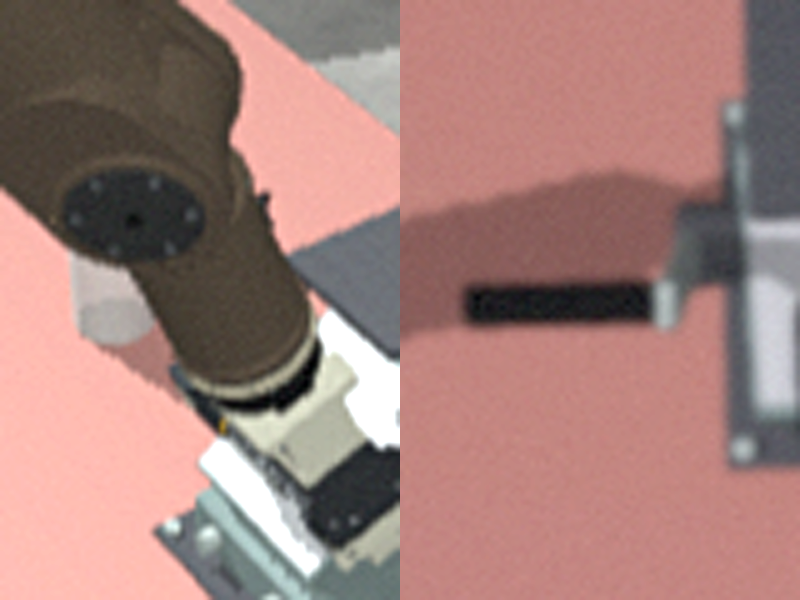

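The picture shows the bar only slightly lower, at row ~180 in the top view against ~178 before. The lever has started to release but hasn't dropped, and nothing is blocking it. Pressing a little deeper.

Request:
{"method": "step_arm", "body": {
  "steps": [
    [0.6,0,-0.8,0,0,0],
    [0,0,0,0,0,0]
  ]
}}

```text
clock: 8.58
position: [0.5838, -0.0506, 0.115]
ee_rot: [0.019, 2.759, -0.004]
force: [-1.9, 1.0, 5.0]
width: 1.003
gripper_force: 2.8
```

```bash
cat > lev.py <<'E'
from h import *
import cv2
def bar(t):
    b=t[140:260,178:226];m=(b.max(2)<35).astype(np.uint8);n,l,s,c=cv2.connectedComponentsWithStats(m)
    i=1+s[1:,4].argmax();return c[i]+[178,140],s[i,4]
if __name__=="__main__":
    print("initial",bar(cv2.imread("pics/top0.png")),"now",bar(cams.get_image("top")))
E
python3 lev.py
```

```text
initial (array([206.15352697, 177.41493776]), np.int32(241)) now (array([207.84079602, 196.4079602 ]), np.int32(201))
```

Request:
{"method": "step_arm", "body": {
  "steps": [
    [0.6,0,-0.8,0,0,0],
    [0,0,0,0,0,0]
  ]
}}

```text
clock: 8.8
position: [0.5844, -0.0506, 0.1142]
ee_rot: [0.019, 2.759, -0.004]
force: [-3.1, -0.4, 5.2]
width: 1.001
gripper_force: 3.0
```

```bash
python3 lev.py
```

```text
initial (array([206.15352697, 177.41493776]), np.int32(241)) now (array([211.5971223 , 219.01438849]), np.int32(139))
```

The lever is falling. I'll wait, then withdraw along the normal.

Request:
{"method": "step_arm", "body": {
  "steps": [
    [0,0,0,0,0,0],
    [0,0,0,0,0,0],
    [0,0,0,0,0,0],
    [0,0,0,0,0,0]
  ]
}}

```text
clock: 9.18
position: [0.5843, -0.0506, 0.1143]
ee_rot: [0.019, 2.759, -0.004]
force: [-2.3, 0.8, 5.7]
width: 1.0
gripper_force: 3.0
```

Request:
{"method": "step_arm", "body": {
  "steps": [
    [-3.1,0,4,0,0,0],
    [-6.2,0,8,0,0,0],
    [-9,0,12,0,0,0],
    [-9,0,12,0,0,0],
    [-9,0,12,0,0,0],
    [-9,0,12,0,0,0],
    [-9,0,12,0,0,0],
    [-9,0,15,0,0,0],
    [-9,0,20,0,0,0],
    [-9,0,25,0,0,0],
    [-9,0,25,0,0,0],
    [0,0,25,0,0,0],
    [0,0,0,0,0,0]
  ]
}}

```text
clock: 10.27
position: [0.4973, -0.0489, 0.2945]
ee_rot: [0.016, 2.755, 0.005]
force: [1.3, 0.5, 0.6]
width: 0.998
gripper_force: 0.0
```

```bash
python3 - <<'E'
from st import *
from ov import *
import lev,cv2
s,R=st();W=frame(.614,.0042,-.014);o=W([0,0,0])
g=W([.011-.13*np.cos(np.radians(5)),.1425,.117-.13*np.sin(np.radians(5))]);print("bar expected",g,proj("top",g))
t=cams.get_image("top");c,a=lev.bar(t);print("bar px",c,a,plane("top",c,g[2]))
zt=np.array([0.26,0,-.966])
print("rot",rv(R,W([0,0,-1])-o,W([1,0,0])-o),rv(R,W([0,0,-1])-o,W([-1,0,0])-o))
cv2.imwrite("pics/p4t.png",t[:,:,::-1]);cv2.imwrite("pics/p4s.png",cams.get_image("side")[:,:,::-1])
E
```

```text
t 10.2667 p [ 0.4973 -0.0489  0.2945] q [-1.0247 -0.1951  0.9012  2.1302  0.2776  0.7621  1.2907] F [1.3361 0.4994 0.6071] w 0.9981724936669223
[[-0.9261  0.0105  0.3772]
 [ 0.0117  0.9999  0.001 ]
 [-0.3772  0.0053 -0.9261]]
bar expected [0.4975 0.1483 0.1057] [215.1561 220.7155]
bar px [213.1583 220.4167] 120 [0.4984 0.1534 0.1057]
rot [ 0.3031  0.304  -1.5518] [-0.3038  0.3029  1.547 ]
```

The lever is down: bar measured at about (0.498, 0.150), height 0.106, as expected. Next I'll turn the tool so it closes along x and tilts 15° out, moving over to the bar.

```bash
cat > b.py <<'E'
from st import *
from ov import *
s,R=st();W=frame(.614,.0042,-.014);o=W([0,0,0])
a=np.radians(15);zt=np.array([np.sin(a),0,-np.cos(a)])
print("rot",rv(R,W(zt)-o,W([1,0,0])-o))
def barp(q,dy=.008):
    e=q-np.radians(5);return W([.011-.13*np.cos(e),.1425+dy,.117+.13*np.sin(e)])
g=barp(0);zw=W(zt)-o
p=np.array(s["position"]);print("grasp d",(g+.019*zw-p)*1000,"pre d",(g-.08*zw-p)*1000)
E
python3 b.py
```

```text
t 10.3667 p [ 0.4957 -0.0489  0.2908] q [-1.0245 -0.1897  0.9045  2.1358  0.2736  0.7572  1.2947] F [-0.3108 -0.3507  0.0491] w 0.9995757238710449
[[-0.9278  0.0106  0.3728]
 [ 0.0111  0.9999 -0.0007]
 [-0.3728  0.0035 -0.9279]]
rot [ 0.4957  0.091  -1.4938]
grasp d [   6.804   205.1742 -203.4832] pre d [ -18.8165  205.5329 -107.8566]
```

Request:
{"method": "step_arm", "body": {
  "steps": [
    [-1.2,12.8,0,0.031,0.0057,-0.0934],
    [-1.2,12.8,0,0.031,0.0057,-0.0934],
    [-1.2,12.8,0,0.031,0.0057,-0.0934],
    [-1.2,12.8,0,0.031,0.0057,-0.0934],
    [-1.2,12.8,0,0.031,0.0057,-0.0934],
    [-1.2,12.8,0,0.031,0.0057,-0.0934],
    [-1.2,12.8,0,0.031,0.0057,-0.0934],
    [-1.2,12.8,0,0.031,0.0057,-0.0934],
    [-1.2,12.8,0,0.031,0.0057,-0.0934],
    [-1.2,12.8,0,0.031,0.0057,-0.0934],
    [-1.2,12.8,0,0.031,0.0057,-0.0934],
    [-1.2,12.8,0,0.031,0.0057,-0.0934],
    [-1.2,12.8,0,0.031,0.0057,-0.0934],
    [-1.2,12.8,0,0.031,0.0057,-0.0934],
    [-1.2,12.8,0,0.031,0.0057,-0.0934],
    [-1.2,12.8,0,0.031,0.0057,-0.0934],
    [0,0,0,0,0,0],
    [0,0,0,0,0,0]
  ]
}}

```text
clock: 11.87
position: [0.4759, 0.1552, 0.2887]
ee_rot: [2.094, 2.072, 0.267]
force: [-0.0, -0.5, 0.9]
width: 1.001
gripper_force: 0.0
```

```bash
python3 b.py
```

```text
t 11.8667 p [0.4759 0.1552 0.2887] q [-0.9967  0.012   0.4934  2.0022  0.1535  0.9096 -0.5955] F [-0.0127 -0.5078  0.9089] w 1.0006463564003056
[[ 0.0107  0.9669  0.2548]
 [ 0.9999 -0.0101 -0.0037]
 [-0.001   0.2548 -0.967 ]]
rot [ 0.001  -0.0042 -0.0033]
grasp d [  26.6393    1.0867 -201.3695] pre d [   1.0188    1.4454 -105.7428]
```

Request:
{"method": "step_arm", "body": {
  "steps": [
    [0,0,-21,0,0,0],
    [0,0,-21,0,0,0],
    [0,0,-21,0,0,0],
    [1,1,-21,0,0,0],
    [0,0,-21,0,0,0],
    [0,0,0,0,0,0],
    [5,0,-18,0,0,0],
    [5,0,-18,0,0,0],
    [5,0,-18,0,0,0],
    [0,0,0,0,0,0],
    [0,0,0,0,0,0]
  ]
}}

```text
clock: 12.78
position: [0.4921, 0.1556, 0.1313]
ee_rot: [2.097, 2.069, 0.269]
force: [0.5, -0.6, -0.3]
width: 1.001
gripper_force: 0.0
```

```bash
python3 b.py; python3 - <<'E'
from h import *
import cv2
out=[]
for n,x0,y0 in(("side",230,110),("top",180,140)):
    im=cams.get_image(n)[:,:,::-1].copy();out.append(cv2.resize(im[y0:y0+120,x0:x0+80],None,fx=5,fy=5,interpolation=cv2.INTER_CUBIC))
cv2.imwrite("pics/p5.png",cv2.convertScaleAbs(np.hstack(out),alpha=1.6))
E
```

```text
t 12.7833 p [0.4921 0.1556 0.1313] q [-0.884   0.2675  0.4669  2.1933 -0.013   0.4757 -0.4484] F [ 0.5107 -0.5502 -0.2975] w 1.001397832723871
[[ 0.0138  0.9667  0.2554]
 [ 0.9999 -0.0134 -0.0033]
 [ 0.0002  0.2554 -0.9668]]
rot [-0.0002 -0.0035 -0.0002]
grasp d [ 10.4291   0.6746 -43.9463] pre d [-15.1915   1.0333  51.6803]
```

View pics/p5.png

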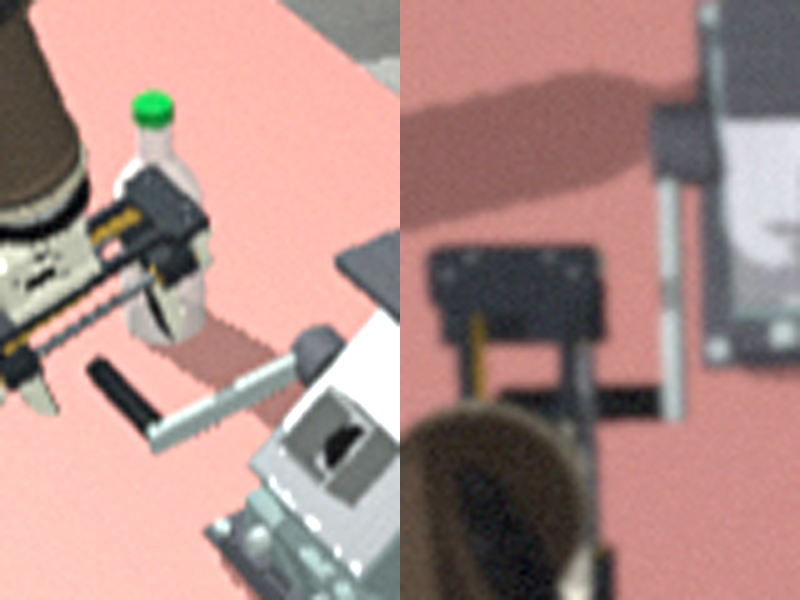

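The bar lies between the open fingers at about (125,400) in the side half, just below the tips. Descending and gripping lightly.

Request:
{"method": "step_arm", "body": {
  "steps": [
    [2.6,0.2,-11,0,0,0],
    [2.6,0.2,-11,0,0,0],
    [2.6,0.2,-11,0,0,0],
    [2.6,0,-11,0,0,0],
    [0,0,0,0,0,0],
    [0,0,0,0,0,0]
  ]
}}

```text
clock: 13.38
position: [0.5028, 0.1573, 0.0879]
ee_rot: [2.098, 2.068, 0.272]
force: [0.1, 0.8, 0.4]
width: 1.0
gripper_force: 0.0
```

Request:
{"method": "step_arm", "body": {
  "steps": [
    [0,0,0,0,0,0],
    [0,0,0,0,0,0],
    [0,0,0,0,0,0],
    [0,0,0,0,0,0],
    [0,0,0,0,0,0],
    [0,0,0,0,0,0]
  ],
  "gripper": 0.28,
  "force": 12
}}

```text
clock: 13.88
position: [0.5027, 0.1573, 0.0873]
ee_rot: [2.098, 2.068, 0.272]
force: [-0.2, -1.1, 0.5]
width: 0.614
gripper_force: 0.0
```

```bash
python3 b.py
```

```text
t 13.8833 p [0.5027 0.1573 0.0873] q [-0.8129  0.3617  0.4067  2.2122 -0.0794  0.361  -0.3896] F [-0.2052 -1.058   0.5427] w 0.6144845140756228
[[ 0.0138  0.9664  0.2567]
 [ 0.9999 -0.0139 -0.0015]
 [ 0.0022  0.2567 -0.9665]]
rot [-0.0022 -0.0022 -0.0002]
grasp d [-0.1364 -1.0612  0.0396] pre d [-25.757   -0.7025  95.6663]
```

Request:
{"method": "step_arm", "body": {
  "steps": [
    [0,0,0,0,0,0],
    [0,0,0,0,0,0],
    [0,0,0,0,0,0],
    [0,0,0,0,0,0],
    [0,0,0,0,0,0],
    [0,0,0,0,0,0],
    [0,0,0,0,0,0],
    [0,0,0,0,0,0]
  ],
  "gripper": 0.1,
  "force": 12
}}

```text
clock: 14.55
position: [0.5043, 0.1573, 0.0878]
ee_rot: [2.097, 2.066, 0.275]
force: [4.1, -1.1, -0.5]
width: 0.212
gripper_force: 12.0
```

```bash
python3 - <<'E'
from b import *
a0=np.array(s["position"])-barp(0)
prev=barp(0)
for q in np.arange(.1,1.401,.1):
    c=barp(q);print(round(q,2),((c-prev)*1000).round(1),((c-barp(0))*1000).round(1));prev=c
for q in(1.31,1.34,1.36,1.38):print(q,((barp(q)-barp(0))*1000).round(1))
E
```

```text
t 14.55 p [0.5043 0.1573 0.0878] q [-0.8124  0.362   0.4075  2.2107 -0.0792  0.3596 -0.3896] F [ 4.1281 -1.0782 -0.4826] w 0.21193707278111312
[[ 0.0145  0.9657  0.2593]
 [ 0.9999 -0.0147 -0.0011]
 [ 0.0027  0.2593 -0.9658]]
rot [-0.0027  0.0005  0.0005]
grasp d [-1.7678 -1.0019 -0.4798] pre d [-27.3884  -0.6432  95.1469]
0.1 [-0.5  0.  13. ] [-0.5  0.  13. ]
0.2 [ 0.8 -0.  13. ] [ 0.3 -0.  26. ]
0.3 [ 2.1 -0.  12.8] [ 2.4 -0.  38.8]
0.4 [ 3.4 -0.  12.5] [ 5.8 -0.1 51.3]
0.5 [ 4.6 -0.1 12.1] [10.4 -0.1 63.5]
0.6 [ 5.8 -0.1 11.6] [16.2 -0.2 75.1]
0.7 [ 6.9 -0.1 11. ] [23.2 -0.3 86.1]
0.8 [ 8.  -0.1 10.2] [31.1 -0.4 96.3]
0.9 [ 9.  -0.1  9.4] [ 40.1  -0.6 105.7]
1.0 [ 9.9 -0.1  8.5] [ 50.   -0.7 114.2]
1.1 [10.7 -0.1  7.4] [ 60.7  -0.8 121.6]
1.2 [11.4 -0.2  6.3] [ 72.   -1.  127.9]
1.3 [11.9 -0.2  5.2] [ 83.9  -1.2 133.1]
1.4 [12.4 -0.2  3.9] [ 96.3  -1.3 137. ]
1.31 [ 85.2  -1.2 133.5]
1.34 [ 88.8  -1.2 134.8]
1.36 [ 91.3  -1.3 135.6]
1.38 [ 93.8  -1.3 136.3]
```

The bar is gripped (opening 19.5 mm). Lifting along the arc.

Request:
{"method": "step_arm", "body": {
  "steps": [
    [0.5,0,6.5,0,0,0],
    [0.5,0,6.5,0,0,0],
    [0.7,0,6.5,0,0,0],
    [0.7,0,6.5,0,0,0],
    [1,0,6.4,0,0,0],
    [1.1,0,6.4,0,0,0],
    [1.6,0,6.3,0,0,0],
    [1.8,0,6.2,0,0,0],
    [2.2,0,6.1,0,0,0],
    [2.4,0,6,0,0,0],
    [2.8,0,5.9,0,0,0],
    [3,0,5.7,0,0,0],
    [3.4,0,5.6,0,0,0],
    [3.5,0,5.4,0,0,0],
    [4,0,5.2,0,0,0],
    [4,0,5,0,0,0],
    [0,0,0,0,0,0]
  ]
}}

```text
clock: 15.97
position: [0.5325, 0.1572, 0.1833]
ee_rot: [2.101, 2.072, 0.265]
force: [-19.4, 0.6, 12.4]
width: 0.215
gripper_force: 12.0
```

```bash
cat > c.py <<'E'
from b import *
from scipy.optimize import minimize_scalar
gp=p-.019*R[:,2];q=minimize_scalar(lambda q:np.linalg.norm((barp(q)-gp)[[0,2]]),bounds=(0,1.45),method="bounded")
print("lever est",q.x,"off mm",q.fun*1000,((gp-barp(q.x))*1000).round(1))
for t in(1.2,1.3,1.34,1.36,1.38):print(t,((barp(t)-gp)*1000).round(1))
E
python3 c.py
```

```text
t 15.9667 p [0.5325 0.1572 0.1833] q [-0.8457  0.2479  0.472   2.0456 -0.0211  0.641  -0.3973] F [-19.443    0.6261  12.3738] w 0.21512254068534603
[[ 0.0133  0.9681  0.2504]
 [ 0.9999 -0.0133 -0.0018]
 [ 0.0016  0.2504 -0.9681]]
rot [-0.0017 -0.0087 -0.0007]
grasp d [-29.978   -0.9047 -95.9384] pre d [-55.5986  -0.546   -0.3117]
lever est 0.7928702283780107 off mm 0.533516384690724 [-0.4  1.3  0.3]
1.2 [41.9 -1.9 31.9]
1.3 [53.8 -2.  37.1]
1.34 [58.7 -2.1 38.8]
1.36 [61.2 -2.1 39.6]
1.38 [63.7 -2.2 40.4]
```

Radial force is about 23 N: the command sits roughly 3 mm too far inward. I'll relieve it early in the next stretch.

Request:
{"method": "step_arm", "body": {
  "steps": [
    [-3,0,0.6,0,0,0],
    [4.8,0,5,0,0,0],
    [4.5,0,4.7,0,0,0],
    [4.9,0,4.3,0,0,0],
    [5,0,4.2,0,0,0],
    [5.3,0,3.8,0,0,0],
    [0,0,0,0,0,0]
  ]
}}

```text
clock: 16.55
position: [0.5568, 0.157, 0.2068]
ee_rot: [2.099, 2.069, 0.27]
force: [-10.2, -0.2, 8.5]
width: 0.216
gripper_force: 12.0
```

```bash
python3 c.py
```

```text
t 16.55 p [0.5568 0.157  0.2068] q [-0.8233  0.2542  0.476   1.9692 -0.032   0.7058 -0.3669] F [-10.2437  -0.2333   8.4819] w 0.21611090105574954
[[ 0.0141  0.967   0.2545]
 [ 0.9999 -0.0142 -0.0016]
 [ 0.002   0.2545 -0.9671]]
rot [-0.0021 -0.0044  0.0001]
grasp d [ -54.3093   -0.7606 -119.5187] pre d [-79.9299  -0.4019 -23.892 ]
lever est 1.0513071401478853 off mm 1.722421551811033 [-1.   1.5  1.4]
1.2 [17.6 -1.7  8.4]
1.3 [29.5 -1.9 13.5]
1.34 [34.5 -2.  15.3]
1.36 [36.9 -2.  16.1]
1.38 [39.4 -2.  16.8]
```

Request:
{"method": "step_arm", "body": {
  "steps": [
    [4.4,0,4.6,0,0,0],
    [5.4,0,3.5,0,0,0],
    [5.6,0,3.2,0,0,0],
    [5.8,0,2.8,0,0,0],
    [5.8,0,2.5,0,0,0],
    [0,0,0,0,0,0]
  ]
}}

```text
clock: 17.05
position: [0.5862, 0.1569, 0.224]
ee_rot: [2.098, 2.066, 0.275]
force: [-2.7, -0.5, 3.7]
width: 0.215
gripper_force: 12.0
```

```bash
python3 c.py
```

```text
t 17.05 p [0.5862 0.1569 0.224 ] q [-0.79    0.2805  0.4757  1.8883 -0.0551  0.7564 -0.3258] F [-2.6956 -0.5295  3.6974] w 0.21543346569596292
[[ 0.0147  0.9658  0.2587]
 [ 0.9999 -0.0148 -0.0015]
 [ 0.0024  0.2587 -0.9659]]
rot [-0.0024 -0.0001  0.0007]
grasp d [ -83.6815   -0.6418 -136.657 ] pre d [-109.3021   -0.2831  -41.0304]
lever est 1.3075952541002778 off mm 3.4386407280619413 [-1.2  1.8  3.2]
1.2 [-11.7  -1.6  -8.7]
1.3 [ 0.3 -1.8 -3.6]
1.34 [ 5.2 -1.8 -1.8]
1.36 [ 7.6 -1.9 -1.1]
1.38 [10.1 -1.9 -0.3]
```

Request:
{"method": "step_arm", "body": {
  "steps": [
    [3,0,0.9,0,0,0],
    [3,0,0.8,0,0,0],
    [0,0,0,0,0,0]
  ]
}}

```text
clock: 17.3
position: [0.5914, 0.157, 0.2253]
ee_rot: [2.098, 2.067, 0.274]
force: [-5.1, -1.5, 5.4]
width: 0.214
gripper_force: 12.0
```

Request:
{"method": "step_arm", "body": {
  "steps": [
    [2,0,0.5,0,0,0],
    [2,0,0.5,0,0,0],
    [0,0,0,0,0,0]
  ]
}}

```text
clock: 17.55
position: [0.5951, 0.157, 0.2262]
ee_rot: [2.098, 2.067, 0.274]
force: [-3.9, -1.6, 6.0]
width: 0.214
gripper_force: 12.0
```

```bash
python3 c.py|tail -6|head -1
```

```text
lever est 1.3767733217936498 off mm 2.8213225071249814 [-0.8  2.   2.7]
```

Estimate is 1.377. I'll back off while still gripping to test the catch.

Request:
{"method": "step_arm", "body": {
  "steps": [
    [1.5,0,0.3,0,0,0],
    [0,0,0,0,0,0],
    [-3,0,-0.8,0,0,0],
    [-3,0,-0.8,0,0,0],
    [-2.5,0,-0.8,0,0,0],
    [0,0,0,0,0,0]
  ]
}}

```text
clock: 18.05
position: [0.5877, 0.1571, 0.2235]
ee_rot: [2.097, 2.067, 0.274]
force: [1.5, -3.0, 2.8]
width: 0.217
gripper_force: 12.0
```

Request:
{"method": "step_arm", "body": {
  "steps": [
    [-2,0,-0.7,0,0,0],
    [-2,0,-0.7,0,0,0],
    [0,0,0,0,0,0]
  ]
}}

```text
clock: 18.3
position: [0.5843, 0.1571, 0.2225]
ee_rot: [2.097, 2.067, 0.275]
force: [5.5, -3.0, 2.9]
width: 0.213
gripper_force: 12.0
```

```bash
python3 c.py|tail -6|head -1
```

```text
lever est 1.2904291060621813 off mm 2.710644189485003 [-1.   2.   2.5]
```

Request:
{"method": "step_arm", "body": {
  "steps": [
    [-1.5,0,-0.4,0,0,0],
    [0,0,0,0,0,0],
    [0,0,0,0,0,0]
  ]
}}

```text
clock: 18.55
position: [0.5832, 0.1571, 0.2222]
ee_rot: [2.097, 2.066, 0.275]
force: [6.5, -1.5, 3.3]
width: 0.21
gripper_force: 12.0
```

Request:
{"method": "step_arm", "body": {
  "steps": [
    [2,0,0.5,0,0,0],
    [0,0,0,0,0,0],
    [0,0,0,0,0,0],
    [0,0,0,0,0,0]
  ],
  "gripper": 0.4
}}

```text
clock: 18.88
position: [0.5827, 0.1576, 0.2209]
ee_rot: [2.098, 2.07, 0.269]
force: [-0.4, -0.2, 0.4]
width: 0.393
gripper_force: 0.0
```

```bash
python3 - <<'E'
from st import *
import cv2
s,R=st()
out=[]
for n,x0,y0 in(("side",230,110),("top",180,120)):
    im=cams.get_image(n)[:,:,::-1].copy();out.append(cv2.resize(im[y0:y0+120,x0:x0+80],None,fx=5,fy=5,interpolation=cv2.INTER_CUBIC))
cv2.imwrite("pics/p6.png",cv2.convertScaleAbs(np.hstack(out),alpha=1.6))
E
```

```text
t 18.8833 p [0.5827 0.1576 0.2209] q [-0.7918  0.2806  0.4738  1.8952 -0.0553  0.7541 -0.3272] F [-0.4181 -0.1589  0.351 ] w 0.3931953326709395
[[ 0.0133  0.9671  0.2542]
 [ 0.9999 -0.0133 -0.0018]
 [ 0.0016  0.2542 -0.9672]]
```

Request:
{"method": "step_arm", "body": {
  "steps": [
    [0,0,0,0,0,0],
    [0,0,0,0,0,0],
    [0,0,0,0,0,0],
    [0,0,0,0,0,0]
  ]
}}

```text
clock: 19.32
position: [0.5837, 0.1573, 0.2217]
ee_rot: [2.098, 2.069, 0.272]
force: [0.4, 0.3, 0.4]
width: 0.398
gripper_force: 0.0
```

Force and pad force are both zero with the fingers 8 mm off the bar, so the lever is holding by itself. Retreating along the tool axis.

Request:
{"method": "step_arm", "body": {
  "steps": [
    [-2,0,8,0,0,0],
    [-3,0,12,0,0,0],
    [-4,0,16,0,0,0],
    [-5,0,18,0,0,0],
    [-5,0,18,0,0,0],
    [-6,0,20,0,0,0],
    [-15,0,20,0,0,0],
    [-20,0,15,0,0,0],
    [-20,0,10,0,0,0],
    [-20,0,0,0,0,0],
    [-15,0,0,0,0,0],
    [0,0,0,0,0,0],
    [0,0,0,0,0,0],
    [0,0,0,0,0,0]
  ]
}}

```text
clock: 20.48
position: [0.4695, 0.1572, 0.3593]
ee_rot: [2.098, 2.068, 0.273]
force: [0.3, -0.2, -0.2]
width: 0.4
gripper_force: 0.0
```

```bash
python3 - <<'E'
from st import *
import cv2
s,R=st();out=[]
for n,x0,y0 in(("side",230,110),("top",180,120)):
    im=cams.get_image(n)[:,:,::-1].copy();cv2.imwrite(f"pics/{n}9.png",im);out.append(cv2.resize(im[y0:y0+120,x0:x0+80],None,fx=5,fy=5,interpolation=cv2.INTER_CUBIC))
cv2.imwrite("pics/p7.png",cv2.convertScaleAbs(np.hstack(out),alpha=1.6))
import lev
for f in("pics/top0.png","pics/top9.png"):
    im=cv2.imread(f);print(f,lev.bar(im))
    h=cv2.cvtColor(im,cv2.COLOR_BGR2HSV)
    for nm,m in[("green",cv2.inRange(h,(45,120,60),(80,255,255))),("blue",cv2.inRange(h,(105,120,40),(130,255,255))),("white",cv2.inRange(im[100:230,310:400],(150,150,150),(255,255,255))),("wood",cv2.inRange(h[260:340,70:215],(10,120,100),(25,255,255)))]:
        M=cv2.moments(m,True);print(nm,M["m00"],M["m10"]/max(M["m00"],1),M["m01"]/max(M["m00"],1))
E
```

```text
t 20.4833 p [0.4695 0.1572 0.3593] q [-0.9691 -0.0516  0.4236  1.8815  0.1759  1.0897 -0.6225] F [ 0.3468 -0.2147 -0.1995] w 0.3996685162354079
[[ 0.014   0.9662  0.2573]
 [ 0.9999 -0.0142 -0.0012]
 [ 0.0025  0.2573 -0.9663]]
pics/top0.png (array([206.1535, 177.4149]), np.int32(241))
green 128.0 135.7578125 162.7109375
blue 1107.0 446.1906052393857 276.9096657633243
white 994.0 45.234406438631794 70.39839034205231
wood 3611.0 69.13791193575187 42.3079479368596
pics/top9.png (array([206.1059, 177.5932]), np.int32(236))
green 126.0 135.85714285714286 162.76190476190476
blue 1155.0 446.0121212121212 276.9038961038961
white 1015.0 44.26305418719212 69.54778325123152
wood 54.0 122.03703703703704 40.51851851851852
```

View pics/p7.png

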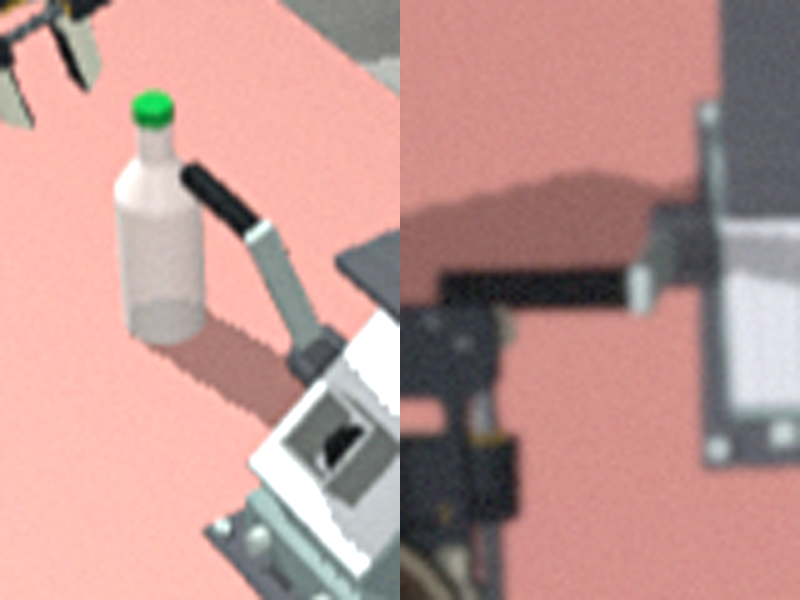

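The lever is latched at its original row (177.6, against 177.4 at the start). The button is out and the bottle, sander and tub have not moved. The wood panel is covered by the arm in the top view, but nothing went near it. The gripper is clear, so I'm handing in.

```bash
python3 -c "
from cell import job
print(job.sign_off())"
```

```text
the job is handed in; nothing more can be done
None
```

The switch test is done and handed in: the button was pressed gently, the lever dropped fully and was lifted back until it latched, and the gripper finished clear; the bottle, sander and tub didn't move, and the wood panel was hidden by the arm in the last top view but nothing went near it.

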